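# Press a label holder home behind the shelf lip

## Robot

A 6-joint arm with a two-finger parallel gripper is mounted at the origin on the work surface. World frame = base frame: x ahead of the robot, y to its left, z up, the work surface at z = 0. Lengths are in m, angles in rad, forces in N, time in s.
With the tool pointing down it reaches from about 0.425 to 0.925 m from the base axis. Payload 12.5 kg.
Tool frame: the origin (TCP) lies at the very end of the fingers, on their centre line; the grasp point (between the pads) lies 19 mm behind it (r.grasp_offset is the distance from the TCP to the grasp point, in m); z points along the fingers, y is the line along which they close (so a half turn about z gives the same grasp; the last joint's range is limited). The gripper opens to 85 mm and grips with 20 to 120 N. Pads are 22 mm wide; open, the fingers measure 114 mm over their backs; the gripper's body (76 mm by 85 mm) begins 54 mm behind the grasp point. The pads swing forward as they close: fully open they stand 13 mm farther back than shut.
Start: joints at [1.018, 0.491, 1.559, -0, 1.092, -0.106], TCP at [0.27, 0.564, 0.231] pointing down, gripper open.
Joint ranges: [-3.1, 3.1], [-0.84, 2.19], [0.05, 2.79], [-1.13, 4.28], [0.06, 2.93], [-2.69, 2.69]. Speed limits (rad/s): [2.22, 2.22, 2.79, 3.14, 3.14, 3.14].

## Interface

Orientations are given as a rotation vector (axis times angle).
In Python, from station import telemetry, cams, close_job, r gives the robot as it stands. The module is installed in compiled form; this text tells all that it offers.
- The arm moves only by the tool apply_moves, never from a script. Its argument "targets" is a list of rows, each a list of 3 entries, a list of its own where there are three numbers: the shift along the world's x, y, z as a fraction of full scale, then the turn, a rotation vector about the world's x, y, z as a fraction of full scale, then the opening, from 0 (shut) to 1 (fully open). In form: [[[x, y, z], [wx, wy, wz], grip], ...]. A call has exactly 5 rows; each row is the pose to reach, as a shift and turn from the pose commanded when the call began, turning the shorter way round; what a row does not reach only later rows make up. Full scale, the value 1, is 0.2 m for a shift and 360 degrees for a turn. A row lasts 1/12 s, in which the tool goes at most 41.7 mm and 7.16 degrees, less where a joint would pass 70% of its speed; a pose out of reach is approached as far as the arm can. A call with a number of a shift or a turn outside -1 to 1 is refused whole. A call with a gripper value outside its range is refused whole. The fingers move at their own pace and stop on an object; "grip_force" is the grip in N (left out, the last holds). Time passes only in rows, so rows that repeat a pose let the fingers close, or fill a call up. It gives the time, the measured TCP pose, the force, the opening and the grip force at its end, in the units of the state.
- telemetry.observe(): the state, without advancing time (a new reading comes with each control period).
- cams.snapshot(name): name is "side" or "top" or "wrist"; returns a dict with "img" (480x640x3 uint8, red, green, blue), "fx", "fy", "cx", "cy" (pixels), "k1" (the pictures are not rectified: a ray, as slopes to the right and down, at radius r is drawn at 1 + k1 r^2 times it, then the intrinsics apply), "cam_to_world" (4x4, takes a point from camera to world coordinates). Camera axes: x right, y down, z forward; pixel columns grow to the right and rows downward; lengths in m; the calibration is good to about 2 mm. A picture is of the moment at which its call begins. There is no depth.
- close_job(): hands the job in; it is judged then, once.
The state is a dict: "t": time; "joints": joint angles; "joint_velocities": joint speeds; "effort": joint torques, N m; "tcp_pos": TCP position; "orientation": TCP orientation; "wrist_force": force on the tool from outside, world axes, zero at the start; "torque": the same for the moment, N m; "width": opening from 0.0 (shut) to 1.0 (fully open); "gripper_force": force on a finger pad.
Only numpy, scipy, OpenCV 4.12 (cv2) and the standard library are available. Lean on these libraries where they do the work, as an engineer would, in place of code of your own. Each camera call takes 0.05 s, during which the arm holds its last target. There are 200 camera calls.

## Task

Take the wide label holder out of the slotted stand and push it down behind the springy lip along the shelf's front edge, label facing out like the one already fitted, centred in front of the tube rack that has no holder yet, until its foot is fully home on the channel floor. Its foot carries fresh adhesive, so keep pressing it down firmly, with some 10 to 20 N, and finish while still holding it pressed home with the gripper: do not let go. Leave the racks, the narrow holder, the gel bottle and the red cap where they stand.

Things in the scene. Friction and masses are not known exactly. Their poses are not given: they have to be found in the camera images.
- holder: Wide label holder to be fitted: upright rigid white plastic plate with a paper label on its front, 56 mm wide (y), 66 mm high (z), 5 mm thick (x), 30 g; its grey foot tapers to 3 mm over the lowest 12 mm. Origin: centre of the foot's underside; z up, label on its -x face. At the start its lowest 18 mm stand in one slot of the stand. Grip it by its two side edges, from above.
- narrow: A spare label holder of the same make but only 34 mm wide, in the other slot of the stand; stays there. Origin: centre of its underside.
- stand: Slotted grey block, fixed, 92 mm (x) by 84 mm (y) by 24 mm high, with two slots along its y, 6.2 mm wide, 18 mm deep, 20 mm either side of its centre in x. Origin: centre of its underside.
- shelf: Bench riser of grey sheet steel, fixed, 440 mm long (y), about 200 mm deep (x), top at 100 mm. Origin: centre of its underside on the bench; its front is its -x side, turned roughly to the robot. A label channel open at the top runs along the whole front edge, as long as the shelf.
- seat: The channel's flat floor strip, 440 mm long, facing up 80 mm above the bench. Origin: middle of its length, on its upper face, on the line where a seated holder's foot is centred; axes as the shelf's. The channel's back wall is 3.5 mm behind this line (+x), 10 mm high, then leans back to the shelf's top edge, 20 mm up and 8 mm behind the line. A seated holder's top is 146 mm above the bench.
- lip (a joint): Springy plastic lip in front of the channel floor, hinged 12 mm below it; 0 at rest, grows (rad) as it is pushed outward. At rest its narrowest bend, 9 mm above the floor, touches the seat line; from there it flares out to its top, 24 mm above the floor, 6 mm in front of the line. A seated holder opens it 0.07 to 0.13; pushing it in takes up to about 8 N, then it stops hard on the floor.
- fitted (a point): Centre of the foot of the wide holder that is already fitted in the channel, 145 mm to the left (+y) of the shelf's middle, in front of its rack; it is part of the shelf.
- rack_bare: White rack of blood tubes standing on the shelf, without a label holder in front of it: 66 mm deep (x), 120 mm long (y), 82 mm high over the tubes. Origin: centre of its underside; its axes are parallel to the shelf's. Its front face is about 100 mm behind the channel. The holder belongs in the channel straight in front of its middle.
- rack_marked: A like rack on the shelf, behind the holder that is already fitted. Origin: centre of its underside.
- gel: Green hand-gel pump bottle, 60 by 92 mm, 219 mm high, on the bench to the right of the shelf. Origin: centre of its underside.
- cap: Red screw cap, 62 mm across, 34 mm high, on the bench between robot and shelf. Origin: centre of its underside.

How it is judged:
On the way, in this order (a step that is already met when the one before it is completed fails the run):
1. the wide holder is lifted clear out of its slot in the fingers (z of holder in the frame of stand above 0.03 m and contact force between holder and the fingers above 0.5 N), for 0.2 s.
2. the holder is pressed home behind the lip (z of holder in the frame of seat below 0.002 m and contact force between holder and seat above 4 N and contact force between holder and the fingers above 2 N), for 0.3 s.
At the end, for the whole second after the job is handed in: The wide holder's foot rests on the channel floor behind the lip (2 mm in height, 4 mm across), upright within 7 degrees, label outward, centred on the bare rack within 12 mm, at rest, the fingers still on it and pressing it on the floor with more than 4 N (all of step 2 and z of holder in the frame of seat above -0.003 m and x of holder in the frame of seat between -0.004 and 0.004 m and y of holder in the frame of rack_bare between -0.012 and 0.012 m and x of rack_bare in the frame of holder above 0.05 m and angle between holder's own z axis and vertical below 0.12 rad and linear speed of holder below 0.02 m/s); the arm keeps its last pose, push and grip.
It fails at once if a rack is shifted by more than 10 mm (distance of any of rack_bare, rack_marked from where it was at the start of the episode above 0.01 m).
It fails at once if the narrow holder is shifted by more than 15 mm (distance of narrow from where it was at the start of the episode above 0.015 m).
It fails at once if the gel bottle or the red cap is shifted by more than 15 mm (distance of any of gel, cap from where it was at the start of the episode above 0.015 m).
It also fails if it takes over 42 s, if anything falls off the work surface, if the arm or the gripper's body presses on something with over 40 N, if the wrist force passes 120 N, or if a joint passes its speed limit or range.

## Working session

There is one attempt and no reset: what is moved stays moved. The work goes in short steps, Python scripts to look and compute and a tool call to move; the robot and the scene stay as the last step left them, time stands still between calls to the robot, and variables do not carry over. Pictures are saved under pics/ and viewed, at most 10 in all, crops included, and the job is handed in when it is done.

Besides the shell and the picture viewer there is one more tool, called after "Call:" as a command line: name --argument value ..., lists and objects as JSON in quotes. apply_moves: Moves the arm, as the interface text tells. Shift numbers are shares of 0.2 m and turn numbers shares of 360 degrees, none past 1 either way. Its arguments: {"type":"object","properties":{"targets":{"type":"array","items":{"type":"array"}},"grip_force":{"type":"number"}},"required":["targets"]}

```bash
mkdir -p pics; python3 - <<'E'
from station import telemetry,cams,r
import cv2,pickle
print(telemetry.observe()); print(r.grasp_offset)
for n in("side","top"):
    s=cams.snapshot(n); pickle.dump(s,open(f"pics/{n}.pkl","wb"))
    cv2.imwrite(f"pics/{n}0.png",s["img"][:,:,::-1]); print(n,s["fx"],s["cx"],s["k1"],s["cam_to_world"].round(3))
E
```

```text
{'t': 0.0, 'joints': array([ 1.01837059e+00,  4.91561155e-01,  1.55947443e+00, -2.38792656e-05,
        1.09170097e+00, -1.05612872e-01]), 'joint_velocities': array([-3.48118316e-05, -7.97593102e-04, -1.49141740e-03,  1.67788879e-03,
       -2.52912754e-03,  9.82833249e-05]), 'effort': array([-2.15102576e-03, -6.18450737e+01, -2.61593235e+01, -1.49723328e-04,
        4.13108428e-03, -8.84742605e-06]), 'tcp_pos': array([0.26992434, 0.56344301, 0.23071815]), 'orientation': array([-6.95933839e-01, -3.06318157e+00,  1.71100278e-03]), 'wrist_force': array([ 0.5979276 , -0.28641568, -0.12821227]), 'torque': array([-8.93384994e-05, -9.55945229e-03,  1.10310892e-03]), 'gripper_force': 0.0, 'width': 0.9972117925740646}
0.0187
side 581.9951783834006 313.6458022272965 0.04716819071669984 [[-0.915 -0.239  0.324  0.07 ]
 [-0.402  0.516 -0.756  1.103]
 [ 0.014 -0.823 -0.568  0.95 ]
 [ 0.     0.     0.     1.   ]]
top 446.1527982901229 319.25972152831065 -0.024553521552015508 [[ 0.023 -0.986  0.166  0.391]
 [-1.    -0.025 -0.01  -0.035]
 [ 0.014 -0.166 -0.986  1.099]
 [ 0.     0.     0.     1.   ]]
```

View pics/top0.png

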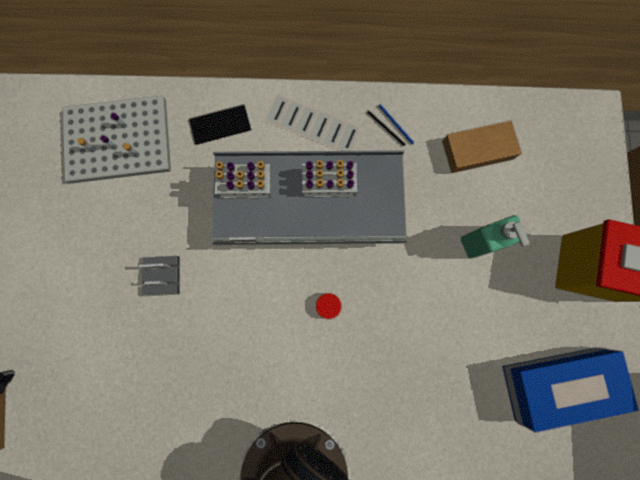

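View pics/side0.png

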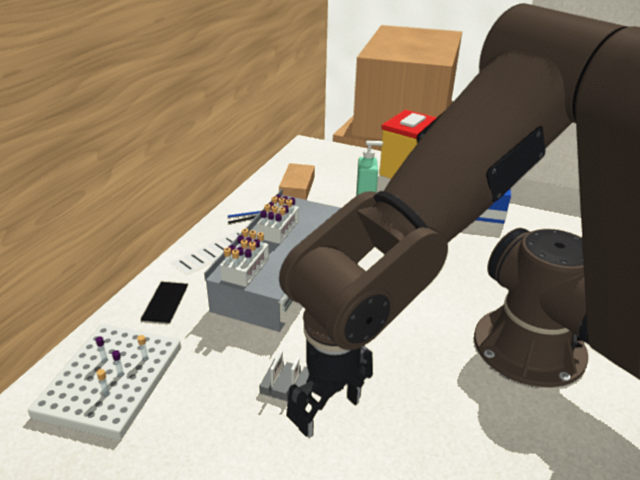

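The top view shows the stand at about (159,276), the shelf front edge on row ~240 from column 213 to 405, the bare rack at (330,177), and the cap at (328,306). The side view shows the gripper partly hiding the stand at (285,378). I'll zoom in on the stand and the shelf front.

```bash
cat > h.py <<'E'
import numpy as np,cv2
def K(s):
    return np.array([[s["fx"],0,s["cx"]],[0,s["fy"],s["cy"]],[0,0,1]]),np.array([s["k1"],0,0,0,0.])
def pix2w(s,uv,z):
    k,d=K(s);T=s["cam_to_world"]
    n=cv2.undistortPoints(np.array(uv,float).reshape(-1,1,2),k,d).reshape(-1,2)
    D=np.c_[n,np.ones(len(n))]@T[:3,:3].T
    z=np.broadcast_to(z,len(n))
    return T[:3,3]+D*((z-T[2,3])/D[:,2])[:,None]
def w2pix(s,P):
    k,d=K(s);T=np.linalg.inv(s["cam_to_world"])
    return cv2.projectPoints(np.array(P,float).reshape(-1,1,3),cv2.Rodrigues(T[:3,:3])[0],T[:3,3],k,d)[0].reshape(-1,2)
def crop(img,x,y,w,h,f):
    return cv2.resize(img[y:y+h,x:x+w],None,fx=f,fy=f,interpolation=cv2.INTER_CUBIC)
E
python3 - <<'E'
import pickle,cv2,numpy as np
from h import *
t=pickle.load(open("pics/top.pkl","rb"))["img"];s=pickle.load(open("pics/side.pkl","rb"))["img"]
a=crop(t,120,245,80,60,5);b=crop(s,250,340,80,60,5);c=crop(t,205,150,210,100,3.8)[:380,:800]
c=cv2.copyMakeBorder(c,0,300-300,0,800-c.shape[1],cv2.BORDER_CONSTANT)[:300+80]
out=np.vstack([np.hstack([a,b]),c])[:,:800]
out=cv2.resize(out,None,fx=.88,fy=.88) if out.shape[0]>600 else out
print(out.shape); cv2.imwrite("pics/z1.png",out[:600,:,::-1])
E
```

```text
(598, 704, 3)
```

View pics/z1.png

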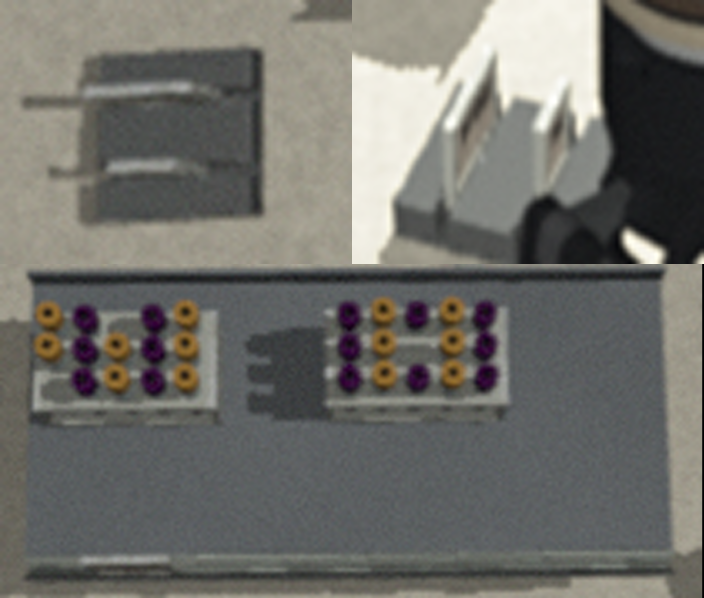

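Crop reading: the wide holder is in the far (+x) slot, with its top edge at crop (82–205, 90). The narrow one is in the near slot at (108–185, 165). The label side faces -x, towards the robot. The fitted holder sits in the channel at crop (80–170, 562), and the bare rack's front edge spans crop (327–508, 405). Next: rough positions.

```bash
python3 - <<'E'
import pickle
from h import *
t=pickle.load(open("pics/top.pkl","rb"))
f1=4.4
A=lambda x,y:(120+x/f1,245+y/f1)
f2=3.8*.88
C=lambda x,y:(205+x/f2,150+(y-264)/f2)
np.set_printoptions(precision=4,suppress=True)
print("standtop",pix2w(t,[A(98,58),A(250,50),A(252,213),A(98,220)],.024))
print("holder top L,R?",pix2w(t,[A(82,91),A(205,88)],.072))
print("rack front top?",pix2w(t,[C(328,405),C(507,402)],.15))
print("shelf top corners",pix2w(t,[C(33,282),C(662,280),C(668,555),C(27,555)],.1))
print("channel",pix2w(t,[C(27,575),C(672,571)],.1))
print("fitted top",pix2w(t,[C(80,562),C(170,562)],.146))
print("cap",pix2w(t,[(328,306)],.034))
E
```

```text
standtop [[0.4958 0.3805 0.024 ]
 [0.5023 0.2973 0.024 ]
 [0.4137 0.2897 0.024 ]
 [0.4078 0.3729 0.024 ]]
holder top L,R? [[0.4736 0.3688 0.072 ]
 [0.4768 0.3045 0.072 ]]
rack front top? [[ 0.637  -0.0067  0.15  ]
 [ 0.6421 -0.1239  0.15  ]]
shelf top corners [[ 0.7331  0.2032  0.1   ]
 [ 0.7466 -0.2369  0.1   ]
 [ 0.5512 -0.2392  0.1   ]
 [ 0.5404  0.1952  0.1   ]]
channel [[ 0.5267  0.1943  0.1   ]
 [ 0.5403 -0.2418  0.1   ]]
fitted top [[0.5298 0.1502 0.146 ]
 [0.5312 0.0922 0.146 ]]
cap [[ 0.3927 -0.0699  0.034 ]]
```

Call:
apply_moves --targets '[[[0.18, -0.2, 0.05], [0, 0, 0.017], 1], [[0.36, -0.4, 0.05], [0, 0, 0.034], 1], [[0.5, -0.57, 0.05], [0, 0, 0.051], 1], [[0.65, -0.74, 0.05], [0, 0, 0.067], 1], [[0.8, -0.9, 0.05], [0, 0, 0.084], 1]]'

```text
t: 0.52
tcp_pos: [0.4083, 0.4066, 0.2411]
orientation: [0.136, -3.138, 0.0]
wrist_force: [0.9, 0.3, 0.5]
width: 1.0
gripper_force: 0.0
```

Call:
apply_moves --targets '[[[0.1, -0.2, 0], [0, 0, 0], 1], [[0.1, -0.2, 0], [0, 0, 0], 1], [[0.1, -0.2, 0], [0, 0, 0], 1], [[0.1, -0.2, 0], [0, 0, 0], 1], [[0.1, -0.2, 0], [0, 0, 0], 1]]'

```text
t: 0.93
tcp_pos: [0.4271, 0.3691, 0.2412]
orientation: [0.128, -3.139, -0.0]
wrist_force: [-0.3, -0.1, -0.9]
width: 1.0
gripper_force: 0.0
```

```bash
cat > snap.py <<'E'
from station import telemetry,cams
import cv2,pickle,sys
n,name=sys.argv[1:3]
o=telemetry.observe();print({k:o[k] for k in("t","tcp_pos","orientation","wrist_force","joints")})
s=cams.snapshot(n); pickle.dump(s,open(f"pics/{name}.pkl","wb"));cv2.imwrite(f"pics/{name}.png",s["img"][:,:,::-1])
print(s["cam_to_world"].round(3),s["fx"])
E
python3 snap.py wrist w1
```

```text
{'t': 0.9333, 'tcp_pos': array([0.42707941, 0.36914811, 0.24117009]), 'orientation': array([ 1.28439453e-01, -3.13877449e+00, -2.41462741e-04]), 'wrist_force': array([-0.31086677, -0.12231532, -0.90315279]), 'joints': array([ 5.95657543e-01,  3.94758894e-01,  1.69716535e+00,  2.66892735e-04,
        1.04975012e+00, -1.05706653e+00])}
[[-0.082  0.953  0.293  0.354]
 [ 0.997  0.079  0.024  0.363]
 [-0.     0.294 -0.956  0.385]
 [ 0.     0.     0.     1.   ]] 397.79507866250174
```

View pics/w1.png

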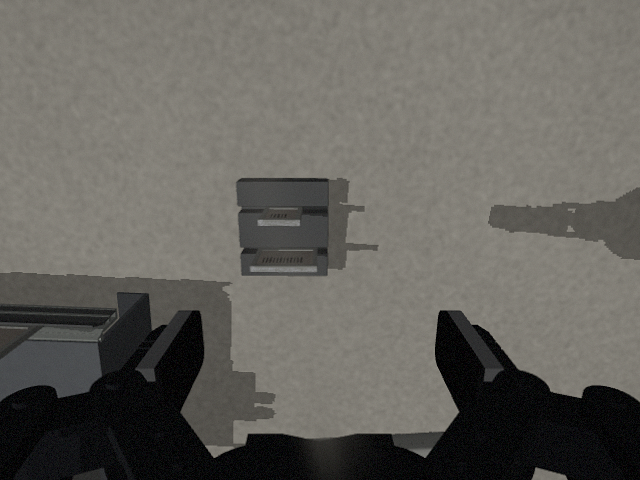

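The wrist view shows the wide holder at (250–317, 250–272), with its bright top edge on row ~268 and its label facing the robot. The narrow holder is at (258–300, 222). The stand spans (237–328, 178–276). Now measuring at sub-pixel level.

```bash
python3 - <<'E'
import pickle
from h import *
np.set_printoptions(precision=4,suppress=True)
s=pickle.load(open("pics/w1.pkl","rb"))
g=cv2.cvtColor(s["img"],cv2.COLOR_RGB2GRAY)
m=(g>150).astype(np.uint8); m[:,:235]=0;m[:,335:]=0;m[:200]=0;m[285:]=0
n,l,st,c=cv2.connectedComponentsWithStats(m)
for i in range(1,n):
    if st[i,4]>20:
        p=np.argwhere(l==i)[:,::-1].astype(np.float32); b=cv2.boxPoints(cv2.minAreaRect(p)); print(st[i],c[i],"\n",b,"\n",pix2w(s,b,.072))
print(pix2w(s,[(237,180),(328,179),(328,275),(241,276)],.024))
print(g[258:278,283],g[267,244:254],g[267,311:321])
E
```

```text
[[0.4133 0.2926 0.024 ]
 [0.4055 0.3747 0.024 ]
 [0.4987 0.383  0.024 ]
 [0.5067 0.2985 0.024 ]]
[ 68  66  65  57  58  74  71  75  99 118 123 128 126 120  81  75  76  86
 127 124] [ 69  70  67  71  68  86 114 128 134 140] [120 119 122 125 122 111  73  73  69  68]
```

```bash
python3 - <<'E'
import pickle
from h import *
np.set_printoptions(precision=4,suppress=True)
s=pickle.load(open("pics/w1.pkl","rb"))
g=cv2.cvtColor(s["img"],cv2.COLOR_RGB2GRAY)
print(g[262:276,246:322:7])
m=(g>100).astype(np.uint8); m[:,:243]=0;m[:,322:]=0;m[:265]=0;m[273:]=0
p=np.argwhere(m)[:,::-1].astype(np.float32);b=cv2.boxPoints(cv2.minAreaRect(p)); w=pix2w(s,b,.072);print(b,w,w.mean(0))
print(pix2w(s,[(249.5,268.7),(316.5,267.7)],.072))
E
```

```text
[[ 67  63  66  68  69  67  66  70  61  65  61]
 [ 69  60  64  66  69  77  72  69  71  68  64]
 [ 68  61  61  67  64  70  71  68  68  64  62]
 [ 67  64  70  68  73  71  75  71  71  71  66]
 [ 70 111  98  98 101  99  99  97 100 101  97]
 [ 67 140 124 123 122 121 120 119 119 123 111]
 [ 71 143 133 133 137 130 130 123 119 130 115]
 [ 69 133 125 127 129 130 131 123 117 135 123]
 [ 69 130 122 127 131 127 128 138 123 137 120]
 [ 69 130 123 122 131 120 125 130 127 121 114]
 [ 66  63  69  69  71  86  84  87  82  88  76]
 [ 70  67  67  75  74  74  75  75  75  73  72]
 [ 65  68  69  71  75  76  78  79  71  74  69]
 [ 84  83  88  87  87  88  78  83  84  80  79]]
[[250. 266.]
 [316. 266.]
 [316. 271.]
 [250. 271.]] [[0.4767 0.3143 0.072 ]
 [0.4721 0.3695 0.072 ]
 [0.4766 0.3699 0.072 ]
 [0.4812 0.3145 0.072 ]] [0.4766 0.342  0.072 ]
[[0.4791 0.314  0.072 ]
 [0.4736 0.3701 0.072 ]]
```

Call:
apply_moves --targets '[[[0.125, -0.07, -0.12], [0, 0, 0.0014], 1], [[0.247, -0.136, -0.25], [0, 0, 0.0014], 1], [[0.247, -0.136, -0.42], [0, 0, 0.0014], 1], [[0.247, -0.136, -0.6], [0, 0, 0.0014], 1], [[0.247, -0.136, -0.6], [0, 0, 0.0014], 1]]'

```text
t: 1.4
tcp_pos: [0.4743, 0.3405, 0.1154]
orientation: [0.142, -3.13, 0.006]
wrist_force: [-0.9, -0.5, -1.8]
width: 0.999
gripper_force: 0.0
```

```bash
python3 snap.py wrist w2
```

```text
{'t': 1.4, 'tcp_pos': array([0.47431069, 0.34053245, 0.11541733]), 'orientation': array([ 0.14208517, -3.12990317,  0.00639461]), 'wrist_force': array([-0.88113991, -0.49511108, -1.83117951]), 'joints': array([ 5.09509101e-01,  5.75176614e-01,  1.77100219e+00,  1.89999991e-04,
        8.04805744e-01, -1.15214935e+00])}
[[-0.091  0.954  0.285  0.402]
 [ 0.996  0.089  0.022  0.334]
 [-0.004  0.285 -0.958  0.26 ]
 [ 0.     0.     0.     1.   ]] 397.79507866250174
```

View pics/w2.png

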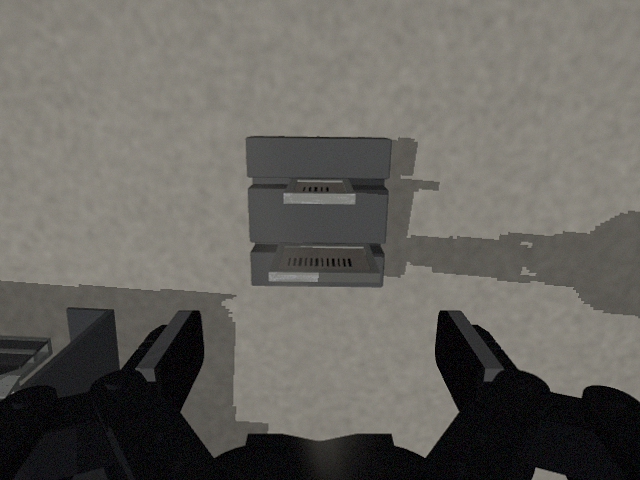

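```bash
python3 - <<'E'
import pickle
from h import *
np.set_printoptions(precision=4,suppress=True)
s=pickle.load(open("pics/w2.pkl","rb"))
g=cv2.cvtColor(s["img"],cv2.COLOR_RGB2GRAY)
print(g[266:290,[275,300,350,375]].T); print(g[277,262:274],g[277,372:390])
w=pix2w(s,[(269,277.5),(379,276.5)],.072);print(w,w.mean(0))
E
```

```text
[[ 75  71  71  75  71  84 125 137 128 128 131 134 142 145 137 104  78  83
   82  86 121 134 133 132]
 [ 66  74  73  72  71  73 108 123 128 139 134 132 133 125 124 110  80  79
   80  85 104 130 130 131]
 [ 33  67  65  64  55  56  63  81  86  86  84  88  86  87  83  84  78  73
   74  72  80 125 128 124]
 [ 60  61  65  60  57  60  65  78  89  84  83  85  85  86  86  85  80  70
   70  70  75 102 134 133]]
[ 76  76  78  79  76  72  97 138 144 144 136 133] [ 83  87  85  85  86  86  85  84  74  71  63  91 133 129 133 132 135 135]
[[0.4798 0.3147 0.072 ]
 [0.474  0.3701 0.072 ]] [0.4769 0.3424 0.072 ]
```

Call:
apply_moves --targets '[[[0, 0, -0.1], [0, 0, 0], 1], [[0, 0, -0.2], [0, 0, 0], 1], [[0, 0, -0.3], [0, 0, 0], 1], [[0, 0, -0.38], [0, 0, 0], 1], [[0, 0, -0.38], [0, 0, 0], 1]]'

```text
t: 1.87
tcp_pos: [0.4765, 0.3419, 0.045]
orientation: [0.143, -3.137, 0.001]
wrist_force: [-1.3, 0.1, 0.4]
width: 0.997
gripper_force: 0.0
```

Call:
apply_moves --targets '[[[0, 0, 0], [0, 0, 0], 1], [[0, 0, 0], [0, 0, 0], 1], [[0, 0, 0], [0, 0, 0], 1], [[0, 0, 0], [0, 0, 0], 1], [[0, 0, 0], [0, 0, 0], 1]]'

```text
t: 2.28
tcp_pos: [0.4773, 0.3413, 0.0463]
orientation: [-0.141, 3.137, 0.001]
wrist_force: [0.0, -0.1, 0.7]
width: 0.997
gripper_force: 0.0
```

Call:
apply_moves --targets '[[[0, 0.005, -0.03], [0, 0, 0], 1], [[0, 0.005, -0.056], [0, 0, 0], 1], [[0, 0.005, -0.056], [0, 0, 0], 0.7], [[0, 0.005, -0.056], [0, 0, 0], 0.6], [[0, 0.005, -0.056], [0, 0, 0], 0.4]]' --grip_force 60

```text
t: 2.7
tcp_pos: [0.4771, 0.342, 0.0341]
orientation: [0.141, -3.138, 0.0]
wrist_force: [-1.3, -2.4, 3.4]
width: 0.642
gripper_force: 62.4
```

Call:
apply_moves --targets '[[[0, 0, 0], [0, 0, 0], 0.2], [[0, 0, 0], [0, 0, 0], 0.2], [[0, 0, 0], [0, 0, 0], 0.2], [[0, 0, 0], [0, 0, 0], 0.2], [[0, 0, 0], [0, 0, 0], 0.2]]' --grip_force 80

```text
t: 3.12
tcp_pos: [0.4771, 0.3421, 0.0342]
orientation: [-0.141, 3.138, 0.0]
wrist_force: [-0.2, -1.1, 3.7]
width: 0.639
gripper_force: 83.9
```

```bash
python3 snap.py wrist w3
```

```text
{'t': 3.1167, 'tcp_pos': array([0.47714025, 0.34209506, 0.03420887]), 'orientation': array([-1.41054268e-01,  3.13816314e+00,  2.70045012e-04]), 'wrist_force': array([-0.23470047, -1.12148564,  3.66163844]), 'joints': array([ 5.09525534e-01,  6.95978067e-01,  1.81622199e+00,  6.24400361e-05,
        6.29082195e-01, -1.15115688e+00])}
[[-0.09   0.952  0.293  0.404]
 [ 0.996  0.086  0.026  0.335]
 [-0.     0.294 -0.956  0.178]
 [ 0.     0.     0.     1.   ]] 397.79507866250174
```

View pics/w3.png

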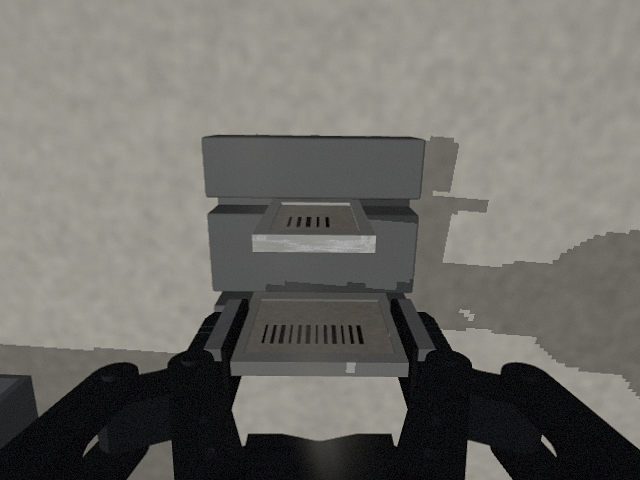

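The wide holder is gripped between the pads (holder face at (232–408, 292–375)) and sits square and centred. Now I'll lift it.

Call:
apply_moves --targets '[[[0, 0, 0.08], [0, 0, 0], 0.2], [[0, 0, 0.2], [0, 0, 0], 0.2], [[0, 0, 0.4], [0, 0, 0], 0.2], [[0, 0, 0.6], [0, 0, 0], 0.2], [[0, 0, 0.75], [0, 0, 0], 0.2]]'

```text
t: 3.58
tcp_pos: [0.4772, 0.3422, 0.1868]
orientation: [-0.141, 3.137, 0.001]
wrist_force: [0.4, 0.5, 0.4]
width: 0.635
gripper_force: 84.3
```

Call:
apply_moves --targets '[[[0, 0, 0.2], [0, 0, 0], 0.2], [[0, -0.1, 0.2], [0, 0, 0], 0.2], [[0, -0.3, 0.2], [0, 0, -0.008], 0.2], [[0, -0.5, 0.2], [0, 0, -0.008], 0.2], [[0, -0.7, 0.2], [0, 0, -0.008], 0.2]]'

```text
t: 4.0
tcp_pos: [0.4764, 0.2009, 0.224]
orientation: [-0.064, 3.141, 0.0]
wrist_force: [1.2, 0.2, 0.2]
width: 0.639
gripper_force: 84.3
```

Call:
apply_moves --targets '[[[0, -0.2, 0], [0, 0, -0.0014], 0.2], [[0.02, -0.4, 0], [0, 0, -0.0014], 0.2], [[0.06, -0.6, 0], [0, 0, -0.0014], 0.2], [[0.1, -0.8, 0], [0, 0, -0.0014], 0.2], [[0.12, -1, 0], [0, 0, -0.0014], 0.2]]'

```text
t: 4.42
tcp_pos: [0.5013, 0.0001, 0.2241]
orientation: [-0.048, 3.141, 0.0]
wrist_force: [0.9, 1.1, -1.2]
width: 0.636
gripper_force: 84.3
```

Call:
apply_moves --targets '[[[0, -0.2, 0], [0, 0, 0], 0.2], [[0, -0.35, 0], [0, 0, 0], 0.2], [[0, -0.35, 0], [0, 0, 0], 0.2], [[0, -0.35, 0], [0, 0, 0], 0.2], [[0, -0.35, 0], [0, 0, 0], 0.2]]'

```text
t: 4.83
tcp_pos: [0.5009, -0.0676, 0.2239]
orientation: [0.047, -3.141, -0.001]
wrist_force: [-0.5, 0.2, -0.5]
width: 0.64
gripper_force: 84.3
```

```bash
python3 snap.py wrist w4;python3 snap.py side s4
```

```text
{'t': 4.8333, 'tcp_pos': array([ 0.50086993, -0.06760565,  0.2238784 ]), 'orientation': array([ 4.74335420e-02, -3.14077751e+00, -7.05727579e-04]), 'wrist_force': array([-0.47066257,  0.2305985 , -0.4902779 ]), 'joints': array([-2.65082197e-01,  3.30871457e-01,  1.85576324e+00,  3.74075759e-04,
        9.55521329e-01, -1.86629719e+00])}
[[-0.031  0.956  0.293  0.427]
 [ 1.     0.029  0.009 -0.07 ]
 [-0.     0.293 -0.956  0.368]
 [ 0.     0.     0.     1.   ]] 397.79507866250174
{'t': 4.8833, 'tcp_pos': array([ 0.50092868, -0.06711004,  0.22394115]), 'orientation': array([ 4.91401717e-02, -3.14088606e+00, -6.40483153e-04]), 'wrist_force': array([ 0.42878937, -0.53468284, -0.37299995]), 'joints': array([-2.64095609e-01,  3.30734512e-01,  1.85578215e+00,  3.71036106e-04,
        9.55498234e-01, -1.86639425e+00])}
[[-0.915 -0.239  0.324  0.07 ]
 [-0.402  0.516 -0.756  1.103]
 [ 0.014 -0.823 -0.568  0.95 ]
 [ 0.     0.     0.     1.   ]] 581.9951783834006
```

View pics/w4.png

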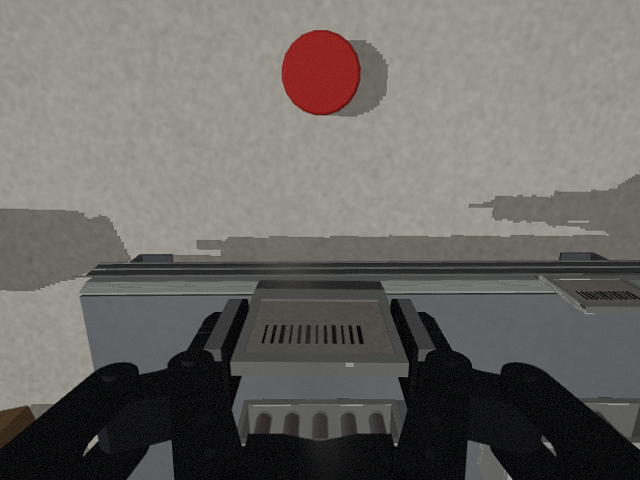

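The held holder is at (232–408, 282–375). The channel runs along rows ~262–293. The fitted holder is at right, with its left edge from (542,277) to (590,312). The bare rack's front edge, seen between the fingers, spans (247–393, 405), so it's nearly centred. I'll zoom in on the channel beside the fitted holder.

```bash
python3 - <<'E'
import pickle
from h import *
np.set_printoptions(precision=4,suppress=True)
s=pickle.load(open("pics/w4.pkl","rb"))
b=crop(s["img"],440,252,200,70,4);a=crop(s["img"],220,380,200,30,4)
cv2.imwrite("pics/z4.png",np.vstack([b,a])[:,:,::-1])
g=cv2.cvtColor(s["img"],cv2.COLOR_RGB2GRAY)
for c in(160,480): print(c,list(enumerate(g[255:300,c],255)))
print("row405",g[407,236:262],g[407,380:404])
# predicted rows of features for a seat line x at y=-.069 and fitted top
for x0 in(.530,.534,.538):
  y=-.1
  print(x0,w2pix(s,[(x0-.006,y,.104),(x0,y,.089),(x0+.0035,y,.09),(x0+.008,y,.1)])[:,1])
E
```

```text
160 [(255, np.uint8(54)), (256, np.uint8(66)), (257, np.uint8(68)), (258, np.uint8(67)), (259, np.uint8(66)), (260, np.uint8(62)), (261, np.uint8(64)), (262, np.uint8(76)), (263, np.uint8(88)), (264, np.uint8(33)), (265, np.uint8(36)), (266, np.uint8(39)), (267, np.uint8(45)), (268, np.uint8(85)), (269, np.uint8(99)), (270, np.uint8(40)), (271, np.uint8(43)), (272, np.uint8(41)), (273, np.uint8(39)), (274, np.uint8(47)), (275, np.uint8(89)), (276, np.uint8(89)), (277, np.uint8(74)), (278, np.uint8(75)), (279, np.uint8(78)), (280, np.uint8(76)), (281, np.uint8(80)), (282, np.uint8(113)), (283, np.uint8(112)), (284, np.uint8(114)), (285, np.uint8(116)), (286, np.uint8(114)), (287, np.uint8(122)), (288, np.uint8(113)), (289, np.uint8(112)), (290, np.uint8(113)), (291, np.uint8(114)), (292, np.uint8(125)), (293, np.uint8(143)), (294, np.uint8(92)), (295, np.uint8(50)), (296, np.uint8(104)), (297, np.uint8(100)), (298, np.uint8(100)), (299, np.uint8(100))]
480 [(255, np.uint8(102)), (256, np.uint8(105)), (257, np.uint8(102)), (258, np.uint8(107)), (259, np.uint8(101)), (260, np.uint8(91))
[... 426 characters left out ...]
, np.uint8(114)), (282, np.uint8(112)), (283, np.uint8(112)), (284, np.uint8(112)), (285, np.uint8(121)), (286, np.uint8(112)), (287, np.uint8(115)), (288, np.uint8(116)), (289, np.uint8(116)), (290, np.uint8(113)), (291, np.uint8(137)), (292, np.uint8(140)), (293, np.uint8(39)), (294, np.uint8(61)), (295, np.uint8(102)), (296, np.uint8(97)), (297, np.uint8(95)), (298, np.uint8(97)), (299, np.uint8(98))]
row405 [94 96 98 97 97 94 81 72 72 73 69 73 85 99 95 98 94 98 95 98 96 95 92 93
 94 94] [96 96 97 97 98 92 95 96 97 95 97 65 81 70 71 75 73 70 66 64 68 64 68 67]
0.53 [260.5553 261.2439 266.1243 276.857 ]
0.534 [265.8774 266.2752 271.1354 281.9683]
0.538 [271.1558 271.2673 276.1076 287.0388]
```

View pics/z4.png

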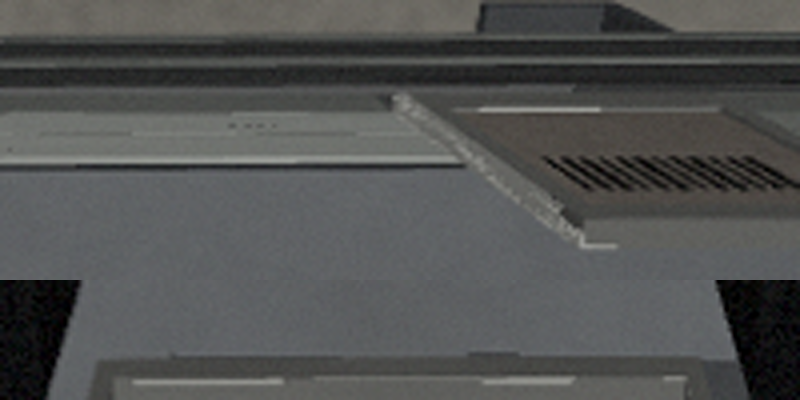

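```bash
python3 - <<'E'
import pickle
from h import *
np.set_printoptions(precision=4,suppress=True)
s=pickle.load(open("pics/w4.pkl","rb"))
a=pix2w(s,[(160,293.6),(480,292.3)],.1);b=pix2w(s,[(160,281.6),(480,280.0)],.09)
yaw=np.arctan2(-(a[1,0]-a[0,0]),a[1,1]-a[0,1]);print("walltop",a,"wallbot",b,"yaw",np.degrees(yaw))
at=lambda p,y:p[0,0]+(y-p[0,1])*(p[1,0]-p[0,0])/(p[1,1]-p[0,1])
Y=-.069
print("seat x at Y:",at(a,Y)-.008,at(b,Y)-.0035)
f=pix2w(s,[(586.2,305.8),(585.5,313.2)],.146);print("fitted top",f,"x->",f[:,0].mean()-np.tan(yaw)*(Y-f[0,1]))
g=cv2.cvtColor(s["img"],cv2.COLOR_RGB2GRAY)
print("held rows",g[352:382,[260,300,330,380]].T)
print("held cols",g[367,222:240],g[367,400:416])
tz=.2239-.028
print(pix2w(s,[(232,368),(408,368)],tz+.066))
for z in(.11,.13,.15,.17): print(z,pix2w(s,[(243,408),(392,406)],z))
E
```

```text
walltop [[ 0.5537 -0.1832  0.1   ]
 [ 0.5455  0.0509  0.1   ]] wallbot [[ 0.5486 -0.1865  0.09  ]
 [ 0.5398  0.0539  0.09  ]] yaw 2.022807553713876
seat x at Y: 0.5416854346120631 0.5408032407141591
fitted top [[0.532  0.0958 0.146 ]
 [0.5369 0.0965 0.146 ]] x-> 0.5402670426150475
held rows [[ 76  72  71  70  67  68  75  70  71  70 100  97  98  96  99  97  97  98
   97  97  96  97  97  97  98  96  97  99  98 100]
 [ 75  71  73  71  72  74  72  73  72  72  93  96  92  95  93  94  96  93
   94  95  94  94  95  96  94  93  92  94  96  97]
 [ 75  74  73  73  70  68  74  70  74  73  89  97  95  98  94  94  93  91
   96  95  98  96  98  95  93  95  95  97  95  93]
 [ 75  73  70  74  72  73  65  74  71  71  66 100  99  98  98  98  97 100
   98  92  97  96  95  96  96 100  96  98  97  98]]
held cols [ 8 21 18 12 20 13  3  1 55 90 96 98 97 98 96 98 94 97] [100  98  97  94  98  96  99  99  72   9  11  14  14   7  21  14]
[[ 0.5016 -0.095   0.2619]
 [ 0.4999 -0.0408  0.2619]]
0.11 [[ 0.6441 -0.1229  0.11  ]
 [ 0.6387 -0.0075  0.11  ]]
0.13 [[ 0.6273 -0.1188  0.13  ]
 [ 0.6223 -0.0124  0.13  ]]
0.15 [[ 0.6104 -0.1147  0.15  ]
 [ 0.6058 -0.0173  0.15  ]]
0.17 [[ 0.5936 -0.1107  0.17  ]
 [ 0.5894 -0.0222  0.17  ]]
```

Call:
apply_moves --targets '[[[0.1, -0.01, 0], [0, 0, 0.0006], 0.2], [[0.2, -0.01, -0.05], [0, 0, 0.0006], 0.2], [[0.2, -0.01, -0.2], [0, 0, 0.0006], 0.2], [[0.2, -0.01, -0.35], [0, 0, 0.0006], 0.2], [[0.2, -0.01, -0.35], [0, 0, 0.0006], 0.2]]' --grip_force 100

```text
t: 5.35
tcp_pos: [0.5391, -0.0681, 0.1497]
orientation: [0.057, -3.134, -0.003]
wrist_force: [-0.7, -0.7, -0.6]
width: 0.633
gripper_force: 105.1
```

Call:
apply_moves --targets '[[[0, 0, 0], [0, 0, 0], 0.2], [[0, 0, 0], [0, 0, 0], 0.2], [[0, 0, 0], [0, 0, 0], 0.2], [[0, 0, 0], [0, 0, 0], 0.2], [[0, 0, 0], [0, 0, 0], 0.2]]'

```text
t: 5.77
tcp_pos: [0.5414, -0.0699, 0.1553]
orientation: [-0.054, 3.139, -0.001]
wrist_force: [0.2, 0.5, -0.5]
width: 0.632
gripper_force: 105.1
```

```bash
python3 snap.py wrist w5; python3 snap.py side s5; python3 - <<'E'
import pickle
from h import *
a=pickle.load(open("pics/w5.pkl","rb"))["img"];s=pickle.load(open("pics/s5.pkl","rb"))
u=w2pix(s,[(.541,-.04,.12)])[0];print(u)
x,y=int(u[0])-40,int(u[1])-30
cv2.imwrite("pics/z5.png",np.vstack([crop(a,120,220,400,150,2),crop(s["img"],x-30,y-8,133,50,6)[:300,:800]])[:,:,::-1])
E
```

```text
{'t': 5.7667, 'tcp_pos': array([ 0.54141564, -0.06994931,  0.15527934]), 'orientation': array([-5.42096237e-02,  3.13920746e+00, -6.69230117e-04]), 'wrist_force': array([ 0.18729779,  0.5471818 , -0.48031968]), 'joints': array([-2.49539457e-01,  4.72072562e-01,  1.83829095e+00,  1.27774927e-04,
        8.29267481e-01, -1.85495570e+00])}
[[-0.035  0.955  0.295  0.467]
 [ 0.999  0.034  0.009 -0.073]
 [-0.001  0.296 -0.955  0.299]
 [ 0.     0.     0.     1.   ]] 397.79507866250174
{'t': 5.8167, 'tcp_pos': array([ 0.54130464, -0.06997733,  0.15502235]), 'orientation': array([-5.41364479e-02,  3.13959819e+00, -5.07282337e-04]), 'wrist_force': array([ 0.60373948,  0.72232588, -0.68686306]), 'joints': array([-2.49638750e-01,  4.72418425e-01,  1.83854434e+00,  1.23733662e-04,
        8.29071055e-01, -1.85500140e+00])}
[[-0.915 -0.239  0.324  0.07 ]
 [-0.402  0.516 -0.756  1.103]
 [ 0.014 -0.823 -0.568  0.95 ]
 [ 0.     0.     0.     1.   ]] 581.9951783834006
[320.36284578 238.22986843]Traceback (most recent call last):
  File "<stdin>", line 6, in <module>
    return _nx.concatenate(arrs, 0, dtype=dtype, casting=casting)
           ~~~~~~~~~~~~~~~^^^^^^^^^^^^^^^^^^^^^^^^^^^^^^^^^^^^^^^
ValueError: all the input array dimensions except for the concatenation axis must match exactly, but along dimension 1, the array at index 0 has size 800 and the array at index 1 has size 798
```

```bash
python3 - <<'E'
import pickle
from h import *
np.set_printoptions(precision=4,suppress=True)
s=pickle.load(open("pics/w5.pkl","rb"));a=s["img"]
print(w2pix(s,[(.541,-.1,.08),(.5445,-.1,.09),(.549,-.1,.1),(.535,-.1,.104),(.541,-.069,.127)]))
cv2.imwrite("pics/z5.png",cv2.resize(a[170:370,120:520],None,fx=2,fy=2,interpolation=cv2.INTER_CUBIC)[:,:,::-1])
E
```

```text
[[268.4793 248.2755]
 [266.2926 259.8687]
 [263.9402 274.1218]
 [262.7525 251.8749]
 [322.511  282.1696]]
```

View pics/z5.png

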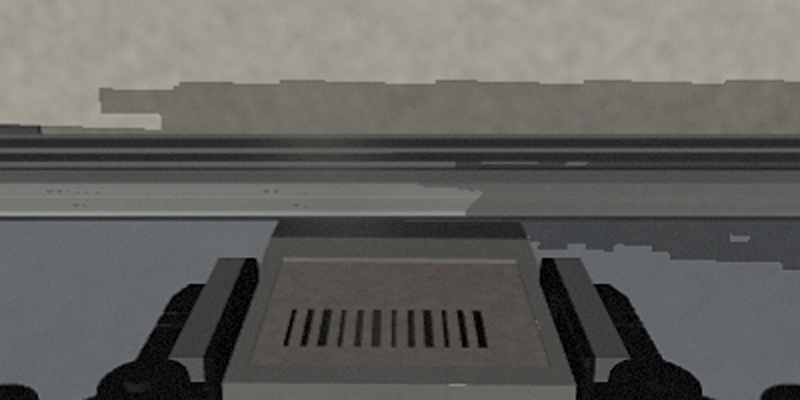

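The holder is aligned over the channel: its foot's bottom edge is at crop row 222, the wall top at 217 and the lip top at 168. The offset relative to the channel is under 1 mm. Now descending.

Call:
apply_moves --targets '[[[0.003, 0.003, -0.04], [0, 0, 0], 0.2], [[0.003, 0.003, -0.08], [0, 0, 0], 0.2], [[0.003, 0.003, -0.12], [0, 0, 0], 0.2], [[0.003, 0.003, -0.15], [0, 0, 0], 0.2], [[0.003, 0.003, -0.17], [0, 0, 0], 0.2]]'

```text
t: 6.28
tcp_pos: [0.5414, -0.0693, 0.1188]
orientation: [0.054, -3.14, -0.001]
wrist_force: [1.5, 0.4, 2.5]
width: 0.628
gripper_force: 105.1
```

Call:
apply_moves --targets '[[[0, 0, 0], [0, 0, 0], 0.2], [[0, 0, 0], [0, 0, 0], 0.2], [[0, 0, 0], [0, 0, 0], 0.2], [[0, 0, 0], [0, 0, 0], 0.2], [[0, 0, 0], [0, 0, 0], 0.2]]'

```text
t: 6.7
tcp_pos: [0.5417, -0.0693, 0.1203]
orientation: [-0.054, 3.141, -0.0]
wrist_force: [-0.4, -0.1, -0.8]
width: 0.625
gripper_force: 105.1
```

Call:
apply_moves --targets '[[[0, 0, -0.012], [0, 0, 0], 0.2], [[0, 0, -0.024], [0, 0, 0], 0.2], [[0, 0, -0.036], [0, 0, 0], 0.2], [[0, 0, -0.048], [0, 0, 0], 0.2], [[0, 0, -0.048], [0, 0, 0], 0.2]]'

```text
t: 7.12
tcp_pos: [0.5418, -0.0694, 0.1101]
orientation: [-0.054, 3.141, 0.0]
wrist_force: [2.2, -0.4, -1.3]
width: 0.63
gripper_force: 105.3
```

Call:
apply_moves --targets '[[[0, 0, -0.005], [0, 0, 0], 0.2], [[0, 0, -0.01], [0, 0, 0], 0.2], [[0, 0, -0.01], [0, 0, 0], 0.2], [[0, 0, -0.01], [0, 0, 0], 0.2], [[0, 0, -0.01], [0, 0, 0], 0.2]]'

```text
t: 7.53
tcp_pos: [0.5417, -0.0693, 0.1084]
orientation: [-0.054, 3.141, 0.0]
wrist_force: [1.8, -0.2, 0.7]
width: 0.633
gripper_force: 105.4
```

Call:
apply_moves --targets '[[[0, 0, -0.005], [0, 0, 0], 0.2], [[0, 0, -0.01], [0, 0, 0], 0.2], [[0, 0, -0.01], [0, 0, 0], 0.2], [[0, 0, -0.01], [0, 0, 0], 0.2], [[0, 0, -0.01], [0, 0, 0], 0.2]]'

```text
t: 7.95
tcp_pos: [0.5421, -0.0694, 0.1082]
orientation: [-0.054, 3.139, -0.001]
wrist_force: [-3.3, 1.5, 22.4]
width: 0.63
gripper_force: 107.6
```

Call:
apply_moves --targets '[[[0, 0, 0.0025], [0, 0, 0], 0.2], [[0, 0, 0.0025], [0, 0, 0], 0.2], [[0, 0, 0.0025], [0, 0, 0], 0.2], [[0, 0, 0.0025], [0, 0, 0], 0.2], [[0, 0, 0.0025], [0, 0, 0], 0.2]]'

```text
t: 8.37
tcp_pos: [0.5419, -0.0694, 0.1082]
orientation: [-0.054, 3.14, -0.0]
wrist_force: [-1.6, 1.1, 17.0]
width: 0.632
gripper_force: 106.5
```

Call:
apply_moves --targets '[[[0, 0, 0], [0, 0, 0], 0.2], [[0, 0, 0], [0, 0, 0], 0.2], [[0, 0, 0], [0, 0, 0], 0.2], [[0, 0, 0], [0, 0, 0], 0.2], [[0, 0, 0], [0, 0, 0], 0.2]]'

```text
t: 8.78
tcp_pos: [0.542, -0.0693, 0.1082]
orientation: [-0.054, 3.14, -0.0]
wrist_force: [-1.9, 0.9, 16.6]
width: 0.63
gripper_force: 106.5
```

```bash
python3 snap.py wrist w6
```

```text
{'t': 8.7833, 'tcp_pos': array([ 0.54197295, -0.06934049,  0.10822746]), 'orientation': array([-5.43157286e-02,  3.13968180e+00, -4.27321737e-04]), 'wrist_force': array([-1.86064297,  0.94721067, 16.58054422]), 'joints': array([-2.48207908e-01,  5.40592683e-01,  1.87676185e+00,  1.74602453e-04,
        7.22776174e-01, -1.85373116e+00])}
[[-0.035  0.955  0.295  0.468]
 [ 0.999  0.034  0.01  -0.072]
 [-0.001  0.295 -0.955  0.252]
 [ 0.     0.     0.     1.   ]] 397.79507866250174
```

View pics/w6.png

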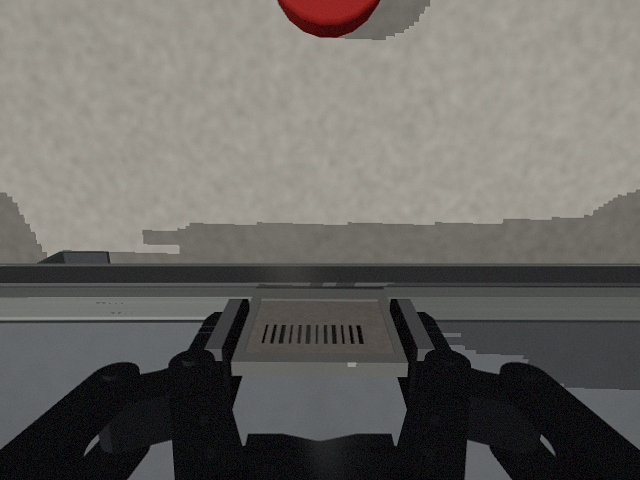

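The holder sits in the channel with its lower edge hidden behind the lip at about row 288. It hasn't shifted in the fingers: its top edge is still at rows 362–375. The TCP height matches the foot being on the floor, and the press is about 16.6 N. Handing in.

```bash
python3 -c "
from station import close_job
print(close_job())"
```

```text
the job is handed in; nothing more can be done
None
```

I handed the job in with the wide holder pressed home behind the lip at about 16.6 N, still gripped, label facing out and centred on the bare rack by my camera measurements. The hand-in returned no verdict.

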